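# Feed a square bar past the sprung guard flap of the cut-off saw

## Task

Pick up the square aluminium bar from the bench and feed it, end first and lying flat on the saw's feed bed, in past the sprung guard flap, the bar's nose pushing the flap open, until it is fully home against the length stop hidden inside, pushed home gently (5 to 10 N is plenty, never over 25 N) and without leaning the gripper on the saw. Then let go and leave the bar lying there, still home and holding the flap open, with the other things on the bench left where they are.

Things in the scene. Friction and masses are not known exactly. Their poses are not given: they have to be found in the camera images.
- squarebar: solid square aluminium bar, 25 x 25 mm in section, 240 mm long along its own y axis (x across, z up), 0.3 to 0.5 kg, origin at the centre of its underside. Both ends alike. Home, its middle lies 24 to 64 mm in front of the mouth, so hold it 40 mm or more behind the middle to keep fingers off the cheeks. It starts on the bench, left, side by side with a flat bar and an angle of the same metal, in any order, about 100 mm apart.
- throat (a point): point on the saw's feed bed in the middle of the mouth, where the guard flap hangs; z up, x across, the bar is fed along this frame's -y into the saw. The flat bed, level with this point, is 50 mm above the bench, 120 mm wide, and runs 214 mm out from the mouth (+y); the bar lies on it, centred on x = 0. The mouth is 64 mm wide, 60 mm high. Inside, rails 10 mm high leave 30 mm.
- flap (a joint): angle of the steel guard flap (58 x 46 x 3 mm): 0 hanging shut, growing as it swings into the saw, to 1.4 rad. Level hinge 52 mm above the bed, 6 mm behind the mouth. Its spring: 0.056 N m at 0, plus 0.08 N m per rad. The bar's nose opens it with 2 to 7 N and is past its edge 45 mm behind the mouth; the flap then rests on the bar at about 0.9 rad with about 3 N.
- plunger (a joint): travel (m) of the small plunger in the stop: 0 untouched, 0.006 when the bar bears on the solid stop face (fully home), felt as a sharp rise in force. At rest it stands 6 mm proud of that face, 50 to 90 mm behind the mouth, set differently each time: find it by feel. Its spring gives only 0.6 to 1.2 N, less than the bar's friction, so a bar left home stays. Noisy reading.
- flatbar: flat aluminium bar, 40 wide x 10 thick x 240 long (y), origin at the centre of its underside; a bystander
- anglebar: L-section aluminium angle lying with one leg flat on the bench: 34 wide, 34 high, 4 thick walls, 240 long (y), upright leg at its -x edge, origin at the centre of the flat leg's underside; a bystander
- hammer: hand hammer lying on the bench towards the far side, origin under its middle; a bystander
- wrench: steel spanner lying on the bench to the left of the bars, origin under its middle; a bystander
- oilcan: upright grey can, 64 in diameter, 130 high, origin at the centre of its underside; a bystander
- pot: upright steel cup, 72 in diameter, 90 high, origin at the centre of its underside; a bystander
- saw: the bench cut-off saw: dark base with feed bed, cheeks and rails, carrying the housing; bolted down to the right of the robot. Origin on the bench 50 mm below the throat point, same axes.
- housing: the saw's grey sheet-metal housing over the base, with the flap and the hidden stop in it: 260 mm wide (x), 240 mm deep (to -y from the mouth), to 204 mm over the bench, motor to 240 mm. Origin and axes those of saw. A black knob on a stem through the roof slot stands 10 mm behind the hidden stop face.
- cheeks (a point): point on the bed 40 mm out from the mouth (throat +y), midway between the outer ends of two aluminium guide cheeks, 16 mm high, that stand on the bed from 2 to 39 mm in front of the mouth: 29 mm apart, flaring to about 42 mm at their outer ends. Same axes as throat.
There are look-alikes about, which are no part of the job. Leave any orange or purple look-alike of the squarebar alone.

How it is judged:
On the way, in this order (a step that is already met when the one before it is completed fails the run):
1. the bar, lying on the feed bed and in line with it, has pushed the guard flap open with its nose in the mouth (value of joint flap above 0.4 rad and y of squarebar in the frame of throat between 0.02 and 0.115 m and angle between the y axis of squarebar and the y axis of throat, either way round below 0.12 rad), for 0.1 s.
2. the bar is home: it has pushed the stop's plunger in by more than 4 of its 6 mm (value of joint plunger above 0.004 m and x of squarebar in the frame of throat between -0.005 and 0.005 m and y of squarebar in the frame of throat between 0.018 and 0.068 m and z of squarebar in the frame of throat between -0.004 and 0.004 m and angle between the y axis of squarebar and the y axis of throat, either way round below 0.06 rad), for 0.2 s.
At the end, for the whole second after the job is handed in: The square bar lies at rest flat on the feed bed (within 4 mm), centred within 5 mm and in line within 0.06 rad, its nose 52 to 102 mm behind the mouth and still holding the stop's plunger in by over 4 mm, the flap resting on it (over 0.7 rad), other things within 25 mm of their places (all of step 2 and value of joint flap above 0.7 rad and linear speed of squarebar below 0.01 m/s); the robot touches nothing.
It fails at once if the bar is pressed against the stop (or flap or housing) with more than 25 N (contact force between squarebar and housing above 25 N).
It fails at once if the gripper presses on the saw with more than 30 N (contact force between the fingers and saw above 30 N).
It fails at once if another thing on the bench is shifted by more than 25 mm (distance of any of flatbar, anglebar, hammer, wrench, oilcan, pot from where it was at the start of the episode above 0.025 m).
It also fails if it takes over 67 s, if anything falls off the work surface, if the arm or the gripper's body presses on something with over 40 N, if the wrist force passes 120 N, or if a joint passes its speed limit or range.

## Robot

A 6-joint arm with a two-finger parallel gripper is mounted at the origin on the work surface. World frame = base frame: x ahead of the robot, y to its left, z up, the work surface at z = 0. Lengths are in m, angles in rad, forces in N, time in s.
With the tool pointing down it reaches from about 0.375 to 0.9 m from the base axis. Payload 3.1 kg.
Tool frame: the origin (TCP) lies on the centre line of the jaws, within the pads' length; the fingertips stand 8 mm ahead of it and the grasp point (between the pads) lies 11 mm behind it (robot.tip_extent is the distance from the TCP to the fingertips, in m); y points along the fingers, z is the direction in which the jaws open and shut, and the axes are right-handed (so a half turn about y gives the same grasp; the last joint's range is limited). The gripper opens to 87 mm and grips with 3 to 60 N. Pads are 19 mm wide; open, the fingers measure 117 mm over their backs; the gripper's body (75 mm by 190 mm) begins 51 mm behind the grasp point.
Start: joints at [-1.446, 0.527, 1.433, -0, 1.181, -0.178], TCP at [0.187, -0.596, 0.231] pointing down, gripper open.
Joint ranges: [-3.08, 3.08], [-0.75, 2.2], [0.22, 2.44], [-1.43, 4.57], [0, 2.65], [-2.85, 2.85]. Speed limits (rad/s): [2.79, 2.79, 3.14, 3.14, 3.14, 3.14].

## Interface

Orientations are given as a unit quaternion [x, y, z, w].
In Python, from rig import robot gives the robot as it stands.
- The arm moves only by the shell command python3 -m crank 'ROWS' [FORCE]. ROWS is JSON, a list that holds one entry, the list of rows, each a list of 7 numbers: the turn, a rotation vector about the tool's x, y, z in degrees, then the shift along the tool's x, y, z in m, then the opening in per cent of the stroke, from 0 (shut) to 100 (fully open). In form: [[[ax, ay, az, dx, dy, dz, gripper], ...]]. A call has exactly 5 rows; each row shifts and turns the commanded pose from where the row before left it, along the tool's axes as they then stand; what a row does not reach is not made up. A row lasts 1/8 s, in which the tool goes at most 62.5 mm and 10.7 degrees, less where a joint would pass 70% of its speed; a pose out of reach is approached as far as the arm can. A call with a gripper value outside its range is refused whole. The fingers move at their own pace and stop on an object; FORCE is the grip in N (left out, the last holds). Time passes only in rows, so rows that do not move let the fingers close, or fill a call up. It gives the time, the measured TCP pose, the force and the opening at its end, in the units of the state.
- robot.get_obs(): the state, without advancing time (a new reading comes with each control period).
- robot.camera(name): name is "scene" or "top" or "wrist"; returns a dict with "img" (384x512x3 uint8, red, green, blue), "K" (3x3 intrinsics, pixels), "R" (3x3) and "t" (3): a world point X has camera coordinates R X + t; the wrist camera has in their place "T_tool_cam" (4x4, takes a point from camera to tool coordinates, whose origin is the TCP and whose axes are the tool frame's). Camera axes: x right, y down, z forward; pixel columns grow to the right and rows downward; lengths in m; the calibration is good to about 2 mm. The wrist camera is an equidistant fisheye: a pixel r from the principal point sees the ray r / f radians off the axis. A picture is of the moment at which its call begins: read the wrist's pose just before it. There is no depth.
- robot.hand_in(): hands the job in, once; it reports no verdict.
Trained networks look in a picture, given as the dict that the camera call returned (one of the last four; its "shot" number tells which), for a name from the list of things; names that differ only in an ending like _2 or _b are one class to them, and where a whole thing is asked for, a point or a joint stands for the part that bears it (a point fixed in the world has none). Each returns a list of dicts, best first, with "conf" (0 to 1); they miss things now and then, are a little off and sometimes report something else, mostly with a low value. They report only what shows in the picture. A call takes as long as a camera call. They do not tell look-alikes from the thing itself.
- robot.spot_in(picture, thing): "at" ([row, column] in pixels, amid what is visible of it).
The state is a dict: "time": time; "q": joint angles; "joint_velocities": joint speeds; "joint_torque": joint torques, N m; "position": TCP position; "tool_rot": TCP orientation; "ft_force": force on the tool from outside, world axes, zero at the start; "moment": the same for the moment, N m; "grip_width": finger opening in m.
Only numpy, scipy, OpenCV 4.12 (cv2) and the standard library are available. Lean on these libraries where they do the work, as an engineer would, in place of code of your own. Each camera call takes 0.05 s, during which the arm holds its last target.

## Working session

There is one attempt and no reset: what is moved stays moved. The work goes in short steps, Python scripts to look and compute and a shell command to move; the robot and the scene stay as the last step left them, time stands still between calls to the robot, and variables do not carry over. Pictures are saved under pics/ and viewed, and the job is handed in when it is done.

```bash
ls; mkdir -p pics; python3 - <<'E'
from rig import robot
import cv2
o=robot.get_obs(); print({k:o[k] for k in('time','position','tool_rot','ft_force','grip_width')}, robot.tip_extent)
for n in('scene','top'):
    c=robot.camera(n); cv2.imwrite(f'pics/{n}0.png',c['img'][:,:,::-1]); print(n,c['K'],c['R'],c['t'])
    for th in ('squarebar','flatbar','anglebar','hammer','wrench','oilcan','pot','saw','housing','flap','cheeks','throat'):
        try: print(th,[( [round(float(v)) for v in d['at']],round(d['conf'],2)) for d in robot.spot_in(c,th)[:4]])
        except Exception as e: print(th,e)
print(robot.get_obs()['time'])
E
```

```text
pics
{'time': 0.0, 'position': array([ 0.18689845, -0.59564611,  0.22955378]), 'tool_rot': array([-0.10698077,  0.69974284, -0.6981855 ,  0.10701435]), 'ft_force': array([-0.21335851, -0.02693678, -1.39735325]), 'grip_width': 0.0871129385778956} 0.008
scene [[419.96650248   0.         259.7232122 ]
 [  0.         419.96650248 191.78974322]
 [  0.           0.           1.        ]] [[-0.86837045  0.49585963 -0.00748235]
 [ 0.38963053  0.67284826 -0.6288587 ]
 [-0.30679116 -0.54899767 -0.7774836 ]] [ 0.34656202 -0.28933779  1.54377643]
squarebar [([156, 265], 0.98), ([192, 369], 0.86), ([278, 394], 0.7), ([246, 247], 0.66)]
flatbar [([235, 274], 0.56), ([114, 176], 0.46)]
anglebar [([226, 309], 0.57)]
hammer [([260, 195], 0.63), ([225, 312], 0.2)]
wrench [([298, 301], 0.81)]
oilcan [([195, 154], 0.9)]
pot [([214, 180], 0.93)]
saw [([112, 180], 0.82)]
housing [([98, 167], 0.87)]
flap []
cheeks [([111, 173], 0.76)]
throat [([112, 175], 0.69)]
top [[436.64101718   0.         259.24458071]
 [  0.         436.64101718 193.47903234]
 [  0.           0.           1.        ]] [[-0.01485536 -0.99974442 -0.0170414 ]
 [-0.98667644  0.0174185  -0.16175972]
 [ 0.16201521  0.01441135 -0.98668302]] [0.22036983 0.47853076 1.19378981]
squarebar [([224, 318], 0.87), ([252, 128], 0.82), ([151, 230], 0.65), ([296, 223], 0.58)]
flatbar [([182, 230], 0.91)]
anglebar [([216, 220], 0.59), ([140, 390], 0.29)]
hammer [([115, 235], 0.76), ([184, 233], 0.24)]
wrench [([174, 157], 0.82)]
oilcan [([89, 311], 0.78)]
pot [([104, 276], 0.8)]
saw [([141, 426], 0.82)]
housing [([138, 444], 0.87), ([102, 281], 0.68)]
flap []
cheeks [([147, 426], 0.98)]
throat [([141, 426], 0.73)]
1.3
```

View pics/scene0.png

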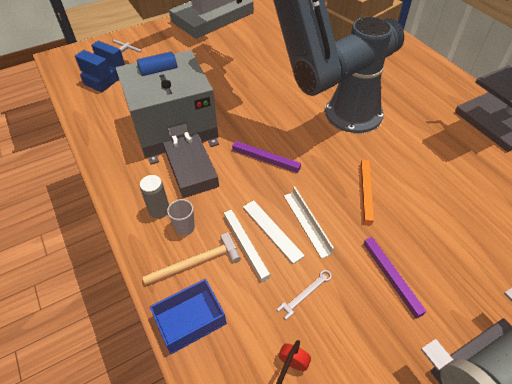

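View pics/top0.png

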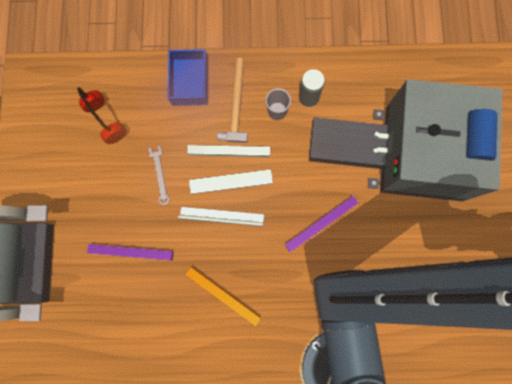

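```bash
cat > h.py <<'E'
import numpy as np, cv2
from scipy.spatial.transform import Rotation as Rn
def ray(c,rc,z):
    K,R,t=c['K'],np.array(c['R']),np.array(c['t'])
    d=R.T@np.linalg.solve(K,[rc[1],rc[0],1.0]); o=-R.T@t
    s=(z-o[2])/d[2]; return o+s*d
def proj(c,X):
    p=c['K']@(np.array(c['R'])@np.array(X)+c['t']); return p[1]/p[2],p[0]/p[2]
def wray(c,pos,quat,rc,z):
    T=np.array(c['T_tool_cam']);K=c['K']
    v=np.array([rc[1]-K[0,2],rc[0]-K[1,2]]); r=np.hypot(*v); th=r/K[0,0]
    d=np.r_[np.sin(th)*v/max(r,1e-9),np.cos(th)]
    M=Rn.from_quat(quat).as_matrix()
    o=pos+M@T[:3,3]; d=M@T[:3,:3]@d
    s=(z-o[2])/d[2]; return o+s*d
E
python3 - <<'E'
from rig import robot
from h import *
import pickle
c=robot.camera('top'); s=robot.camera('scene'); pickle.dump((dict(c),dict(s)),open('p.pkl','wb'))
for cam,n in((c,'top'),(s,'scene')):
    g=cam['img'].astype(int); m=((g.min(2)>165)&(g.max(2)-g.min(2)<40)).astype('uint8')
    k,l,st,ce=cv2.connectedComponentsWithStats(m)
    for i in range(1,k):
        if st[i,4]>150:
            r=cv2.minAreaRect(np.argwhere(l==i)[:,::-1].astype('float32')); b=cv2.boxPoints(r)
            print(n,st[i,4],np.round(r[0]),np.round(r[1],1),[np.round(ray(cam,(p[1],p[0]),.025)[:2],3).tolist() for p in b])
print('can top',ray(c,(78,313),.13),'pot top',ray(c,(98,278),.09))
for nm,rc in dict(bedNL=(118,312),bedFL=(160,310)).items(): print(nm,ray(c,rc,.05))
a=cv2.resize(c['img'][60:250,150:406],None,fx=3,fy=3,interpolation=cv2.INTER_CUBIC); cv2.imwrite('pics/topc.png',a[:,:,::-1])
a=cv2.resize(c['img'][70:205,300:510],None,fx=3.8,fy=3.8,interpolation=cv2.INTER_CUBIC); cv2.imwrite('pics/saw.png',a[:,:,::-1])
a=cv2.resize(s['img'][40:280,110:350],None,fx=2.5,fy=2.5,interpolation=cv2.INTER_CUBIC); cv2.imwrite('pics/scc.png',a[:,:,::-1])
E
```

```text
top 331 [313.  80.] [19. 20.] [[0.857, 0.076], [0.856, 0.016], [0.796, 0.019], [0.797, 0.078]]
top 158 [232. 136.] [ 6. 27.] [[0.667, 0.331], [0.665, 0.252], [0.647, 0.252], [0.648, 0.331]]
top 654 [228. 150.] [ 8. 81.] [[0.629, 0.419], [0.624, 0.182], [0.6, 0.183], [0.605, 0.419]]
top 172 [158. 175.] [47.2  9.3] [[0.613, 0.528], [0.616, 0.501], [0.477, 0.48], [0.474, 0.507]]
top 1086 [230. 181.] [13.3 82.1] [[0.528, 0.416], [0.555, 0.18], [0.516, 0.176], [0.49, 0.41]]
top 215 [ 36. 212.] [13. 16.] [[0.46, 0.879], [0.459, 0.832], [0.422, 0.83], [0.422, 0.876]]
top 910 [221. 216.] [83.8 11.1] [[0.419, 0.443], [0.451, 0.44], [0.425, 0.202], [0.393, 0.205]]
top 248 [ 29. 312.] [15. 18.] [[0.183, 0.881], [0.182, 0.831], [0.142, 0.828], [0.143, 0.878]]
scene 263 [150. 182.] [15. 20.] [[0.788, -0.082], [0.733, -0.05], [0.756, 0.008], [0.809, -0.023]]
scene 579 [307. 224.] [73.1 10.3] [[0.439, 0.217], [0.405, 0.213], [0.435, 0.45], [0.465, 0.451]]
scene 960 [273. 231.] [77.4 13.1] [[0.569, 0.191], [0.528, 0.176], [0.5, 0.42], [0.538, 0.429]]
scene 655 [246. 243.] [76.   9.1] [[0.625, 0.181], [0.598, 0.178], [0.611, 0.421], [0.635, 0.422]]
scene 197 [230. 245.] [26.4  8. ] [[0.668, 0.248], [0.645, 0.248], [0.652, 0.332], [0.674, 0.332]]
scene 409 [304. 292.] [14.2 63.6] [[0.644, 0.512], [0.474, 0.471], [0.469, 0.509], [0.638, 0.547]]
scene 463 [437. 354.] [27.8 17.6] [[0.4, 0.765], [0.354, 0.762], [0.355, 0.819], [0.4, 0.821]]
can top [0.78464147 0.05957985 0.13      ] pot top [0.74511149 0.15506197 0.09      ]
bedNL [0.69827351 0.05711689 0.05      ]
bedFL [0.57421853 0.06704602 0.05      ]
```

View pics/topc.png

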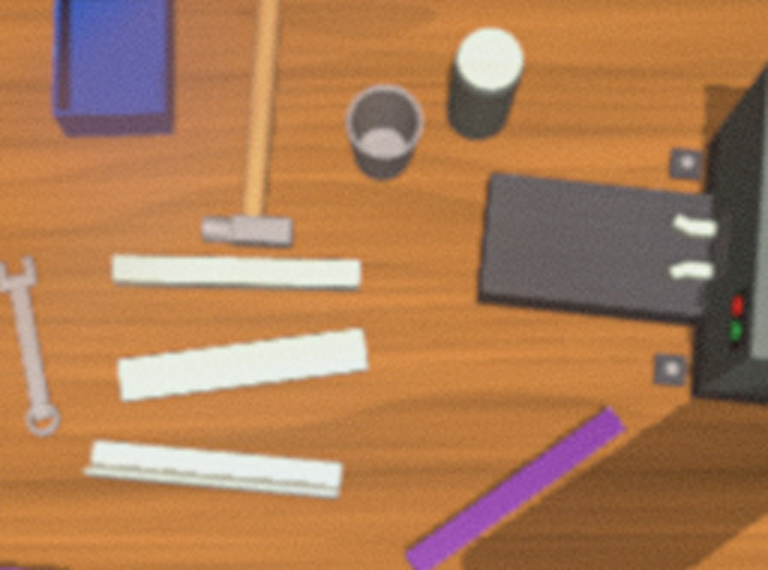

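View pics/saw.png

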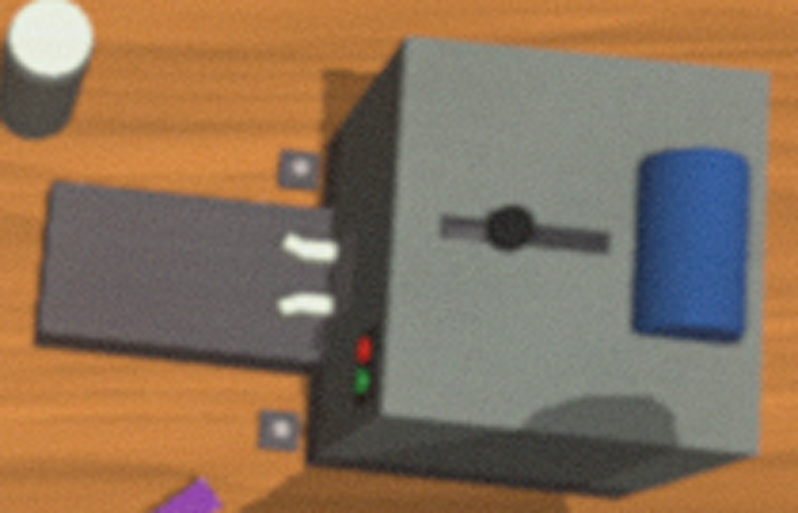

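View pics/scc.png

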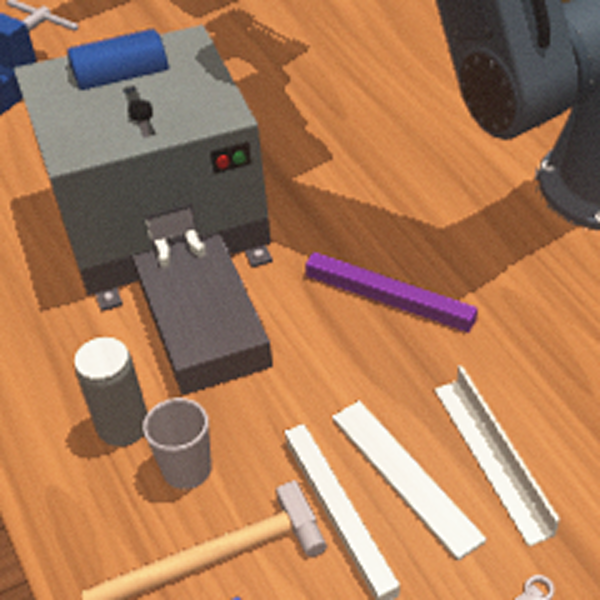

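```bash
python3 - <<'E'
from h import *
import pickle
from scipy.optimize import least_squares
c,s=pickle.load(open('p.pkl','rb'))
top=[((.13,0,.204),(80,406.6)),((.13,-.24,.204),(89.2,502.6)),((-.13,-.24,.204),(189.7,499.2)),((-.13,0,.204),(179.2,400)),((.06,.214,.05),(117.9,313.7)),((-.06,.214,.05),(157.6,309.7))]
sc=[((.06,.214,.05),(190.8,182)),((-.06,.214,.05),(178.4,218)),((.13,0,.204),(111.2,132)),((-.13,0,.204),(94,212)),((.13,-.24,.204),(70,116)),((-.13,-.24,.204),(51.2,188))]
def f(p,only=None):
    R=Rn.from_euler('z',p[2]).as_matrix(); e=[]
    for k,(cam,L) in enumerate(((c,top),(s,sc))):
        if only is not None and k!=only: continue
        for X,rc in L: e+=list(np.array(proj(cam,R@X+[p[0],p[1],0]))-rc)
    return np.array(e)
for o in (None,0,1):
    r=least_squares(f,[.63,-.15,0],args=(o,)); print(o,r.x,np.round(r.fun,1))
E
```

```text
None [ 0.61535019 -0.15017355 -0.12478887] [-1.2 -1.1 -1.3 -1.5 -0.9 -0.4 -0.7 -0.4 -1.  -0.9 -0.4 -0.7 -2.6 -0.9
 -1.9  0.9 -0.  -1.4 -4.3  1.6 -2.7 -0.3 -1.4  3.4]
0 [ 0.612959   -0.15213973 -0.12847855] [-0.3 -0.  -0.  -0.4  0.4  0.3  0.2  0.2 -0.5 -0.1  0.1 -0. ]
1 [ 0.62030895 -0.14221665 -0.11592944] [-0.2 -0.7  0.1  1.2  2.3 -2.1 -2.6  1.2 -0.7 -1.6  0.1  2.3]
```

```bash
cat >> h.py <<'E'
def plan(pos,quat,target,jaw):
    """target TCP xyz, jaw = world xy direction of tool z (either sign). Prints turn (deg rotvec, tool) and shift in tool axes before the turn and after it"""
    M=Rn.from_quat(quat).as_matrix(); out=[]
    for sg in (1,-1):
        z=np.r_[np.array(jaw)*sg,0]; z/=np.linalg.norm(z); y=np.array([0,0,-1.]); x=np.cross(y,z)
        N=np.c_[x,y,z]; out.append((np.degrees(Rn.from_matrix(M.T@N).as_rotvec()),N))
    out.sort(key=lambda a:np.linalg.norm(a[0]))
    d=np.array(target)-pos
    print('turn',np.round(out[0][0],2),'alt',np.round(out[1][0],1)); print('shift before turn',np.round(M.T@d,4),'after',np.round(out[0][1].T@d,4))
E
python3 - <<'E'
from rig import robot
from h import *
o=robot.get_obs(); print(np.round(Rn.from_quat(o['tool_rot']).as_matrix(),3)); plan(o['position'],o['tool_rot'],[.618,.386,.20],[1,-.035]); print(o['time'])
E
```

```text
[[-0.954 -0.     0.299]
 [-0.299  0.    -0.954]
 [ 0.    -1.    -0.   ]]
turn [  0.   -70.59  -0.  ] alt [  0.  109.4   0. ]
shift before turn [-0.7051  0.0305 -0.8084] after [-0.9968  0.0305  0.3964]
1.4
```

```bash
python3 -m crank '[[[0,0,0,-0.038,-0.02,-0.044,100],[0,0,0,-0.038,-0.02,-0.044,100],[0,0,0,-0.038,-0.02,-0.044,100],[0,0,0,-0.038,-0.02,-0.044,100],[0,0,0,-0.038,-0.02,-0.044,100]]]'
python3 -m crank '[[[0,0,0,-0.041,0,-0.047,100],[0,0,0,-0.041,0,-0.047,100],[0,0,0,-0.041,0,-0.047,100],[0,0,0,-0.041,0,-0.047,100],[0,0,0,-0.041,0,-0.047,100]]]'
python3 - <<'E'
from rig import robot
from h import *
o=robot.get_obs(); plan(o['position'],o['tool_rot'],[.618,.386,.20],[1,-.035]); print(o['time'])
E
```

```text
time: 2.02
position: [0.303, -0.3279, 0.3313]
tool_rot: [0.107, -0.699, 0.699, -0.107]
ft_force: [0.3, -0.8, -0.6]
grip_width: 0.0867
time: 2.65
position: [0.4285, -0.0422, 0.331]
tool_rot: [0.106, -0.699, 0.699, -0.107]
ft_force: [1.5, -1.9, 0.7]
grip_width: 0.0871
turn [-1.00e-01 -7.06e+01 -2.00e-02] alt [ 0.000e+00  1.094e+02 -1.000e-01]
shift before turn [-0.3087  0.131  -0.3521] after [-0.4345  0.131   0.1745]
2.65
```

```bash
python3 -m crank '[[[0,0,0,-0.041,0,-0.047,100],[0,0,0,-0.041,0,-0.047,100],[0,0,0,-0.041,0,-0.047,100],[0,0,0,-0.041,0,-0.047,100],[0,0,0,-0.041,0,-0.047,100]]]'
python3 -m crank '[[[0,-10,0,-0.04,0.015,-0.04,100],[0,-10,0,-0.04,0.015,-0.03,100],[0,-10,0,0,0.015,0,100],[0,-10,0,0,0.015,0,100],[0,-10,0,0,0.015,0,100]]]'
python3 - <<'E'
from rig import robot
from h import *
o=robot.get_obs(); plan(o['position'],o['tool_rot'],[.618,.386,.20],[1,-.035]); print(o['time'])
E
```

```text
time: 3.28
position: [0.5537, 0.2436, 0.3307]
tool_rot: [0.107, -0.699, 0.699, -0.107]
ft_force: [0.7, 0.2, 0.8]
grip_width: 0.087
time: 3.9
position: [0.6009, 0.337, 0.2547]
tool_rot: [-0.394, 0.587, -0.587, 0.394]
ft_force: [0.2, -0.1, -0.8]
grip_width: 0.0868
turn [ 2.000e-02 -2.023e+01  1.000e-02] alt [ -0.  159.8   0. ]
shift before turn [-0.0518  0.0547 -0.0027] after [-0.0496  0.0547  0.0154]
3.9
```

```bash
python3 -m crank '[[[0,-10.1,0,0,0.01,0,100],[0,-10.1,0,0,0.01,0,100],[0,0,0,-0.04,0.02,0.015,100],[0,0,0,-0.01,0.015,0,100],[0,0,0,0,0,0,100]]]'
python3 - <<'E'
from rig import robot
from h import *
import pickle
o=robot.get_obs(); plan(o['position'],o['tool_rot'],[.618,.386,.20],[1,-.035]); print(o['time'])
w=robot.camera('wrist'); pickle.dump((dict(w),o['position'],o['tool_rot']),open('w1.pkl','wb')); print(w['K'],np.round(w['T_tool_cam'],3))
cv2.imwrite('pics/w1.png',w['img'][:,:,::-1])
print(robot.spot_in(w,'squarebar'))
E
```

```text
time: 4.53
position: [0.6165, 0.386, 0.1983]
tool_rot: [-0.491, 0.511, -0.51, 0.488]
ft_force: [0.0, 0.2, 0.2]
grip_width: 0.0869
turn [ 0.23 -0.32  0.13] alt [ -0.2 179.7   0.4]
shift before turn [-0.     -0.0017  0.0015] after [-0.     -0.0017  0.0015]
4.525
[[297.31863964   0.         257.77605086]
 [  0.         297.31863964 195.64311112]
 [  0.           0.           1.        ]] [[ 0.001  0.96   0.28  -0.078]
 [-0.    -0.28   0.96  -0.153]
 [ 1.    -0.001 -0.    -0.002]
 [ 0.     0.     0.     1.   ]]
[{'at': [206.6, 14.3], 'conf': 0.98}, {'at': [69.3, 37.3], 'conf': 0.82}, {'at': [212.4, 261.1], 'conf': 0.81}]
```

View pics/w1.png

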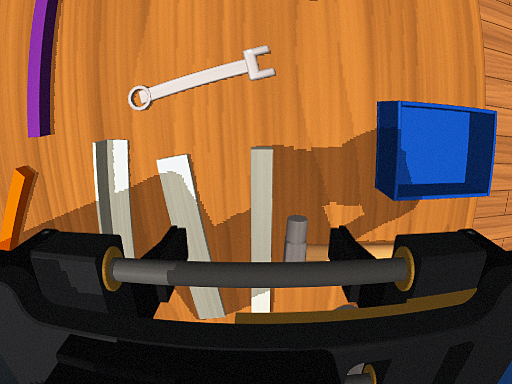

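```bash
python3 - <<'E'
from h import *
import pickle
w,p,q=pickle.load(open('w1.pkl','rb'))
g=w['img'].astype(int)
for r in (152,165,180,200,220,240,300,308):
    m=np.where((g[r,235:290].max(1)-g[r,235:290].min(1)<55)&(g[r,235:290].mean(1)>80))[0]+235
    if len(m): print(r,m.min(),m.max(),np.round(wray(w,p,q,(r,m.min()-.5),.025)[:2],4),np.round(wray(w,p,q,(r,m.max()+.5),.025)[:2],4))
print(wray(w,p,q,(147.5,262),.025))
a=cv2.resize(w['img'][140:325,220:320],None,fx=3.2,fy=3.2); cv2.imwrite('pics/w1c.png',a[:,:,::-1])
E
```

```text
152 251 272 [0.6076 0.4187] [0.6319 0.4177]
165 251 272 [0.6069 0.404 ] [0.6314 0.403 ]
180 251 272 [0.6061 0.3868] [0.6309 0.3858]
200 251 271 [0.605  0.3632] [0.6291 0.3622]
220 251 289 [0.6038 0.3386] [0.6497 0.3367]
240 251 289 [0.6025 0.3127] [0.6496 0.3106]
300 251 269 [0.5978 0.223 ] [0.6232 0.222 ]
308 252 269 [0.5984 0.2091] [0.6229 0.2081]
[0.62048331 0.42315626 0.025     ]
```

View pics/w1c.png

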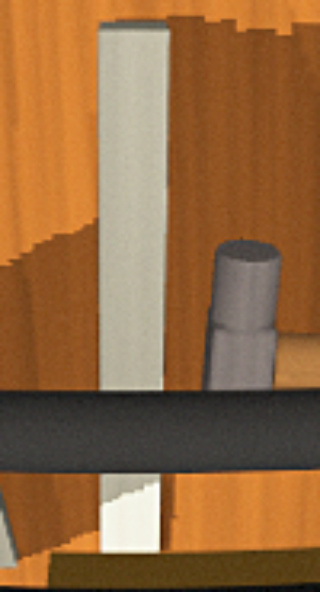

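```bash
python3 - <<'E'
from rig import robot
from h import *
o=robot.get_obs(); plan(o['position'],o['tool_rot'],[.6185,.386,.014],[1,-.0434]); print(o['position'],o['ft_force'])
E
```

```text
turn [0.03 0.1  0.05] alt [ 1.000e-01 -1.799e+02 -0.000e+00]
shift before turn [-0.0007  0.1866  0.0008] after [-0.0005  0.1866  0.0007]
[0.6177896  0.38549518 0.20060283] [-0.16515068 -0.46117075 -0.05144033]
```

```bash
python3 -m crank '[[[0,0,0,0,0.05,0.001,100],[0,0,0,0,0.05,0,100],[0,0,0,0,0.045,0,100],[0,0,0,0,0.03,0,100],[0,0,0,0,0,0,100]]]' 
python3 - <<'E'
from rig import robot
from h import *
o=robot.get_obs(); plan(o['position'],o['tool_rot'],[.6185,.386,.014],[1,-.0434])
E
```

```text
time: 5.25
position: [0.6175, 0.3843, 0.0237]
tool_rot: [-0.491, 0.511, -0.51, 0.487]
ft_force: [-0.1, -0.5, 0.7]
grip_width: 0.0871
turn [0.26 0.04 0.14] alt [   0.2 -180.    -0.4]
shift before turn [-0.0017  0.0097  0.0009] after [-0.0017  0.0097  0.0009]
```

```bash
python3 -m crank '[[[0,0,0,0.025,0,0,100],[0,0,0,0,0.01,0,100],[0,0,0,0,0,0,100],[0,0,0,0,0,0,0],[0,0,0,0,0,0,0]]]' 60
python3 -m crank '[[[0,0,0,0,0,0,0],[0,0,0,0,0,0,0],[0,0,0,0,0,0,0],[0,0,0,0,0,0,0],[0,0,0,0,0,0,0]]]' 60
```

```text
time: 5.88
position: [0.6182, 0.3617, 0.016]
tool_rot: [0.489, -0.51, 0.51, -0.49]
ft_force: [-0.5, -0.3, -0.4]
grip_width: 0.0739
time: 6.5
position: [0.6182, 0.361, 0.0156]
tool_rot: [0.489, -0.51, 0.51, -0.49]
ft_force: [0.4, 0.9, -0.2]
grip_width: 0.0252
```

```bash
python3 -m crank '[[[0,0,0,0,-0.01,0,0],[0,0,0,0,-0.03,0,0],[0,0,0,0,-0.04,0,0],[0,0,0,0,-0.03,0,0],[0,0,0,0,0,0,0]]]'
python3 - <<'E'
from rig import robot
from h import *
o=robot.get_obs(); print(o['position'],o['ft_force'],o['moment'],o['grip_width'],o['time'])
for n in('scene','wrist'):
    w=robot.camera(n); im=w['img']
    if n=='scene': im=cv2.resize(im[130:330,130:360],None,fx=3,fy=3)
    cv2.imwrite(f'pics/l_{n}.png',im[:,:,::-1])
E
```

```text
time: 7.12
position: [0.6198, 0.3619, 0.1286]
tool_rot: [0.487, -0.51, 0.511, -0.492]
ft_force: [0.4, 0.4, -5.4]
grip_width: 0.0248
[0.61975443 0.36188912 0.12857288] [ 0.36493018  0.42997724 -5.42733737] [ 0.23905608 -0.13522058  0.00963062] 0.024802649265419408 7.125
```

View pics/l_scene.png

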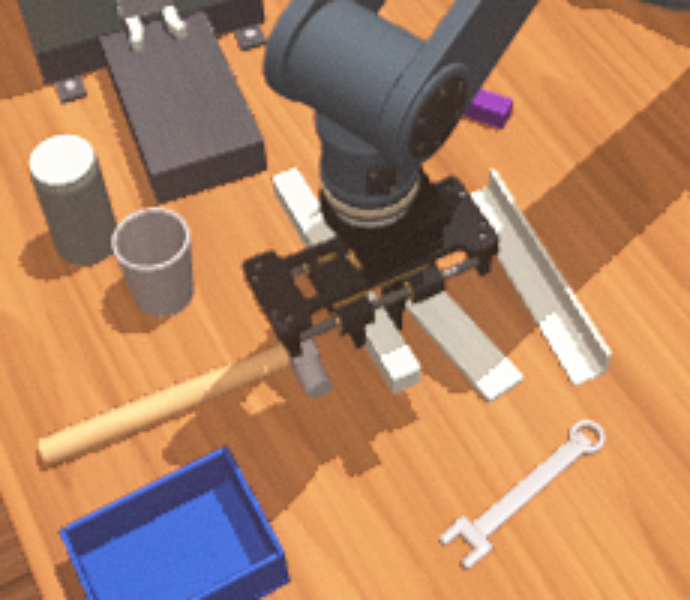

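View pics/l_wrist.png

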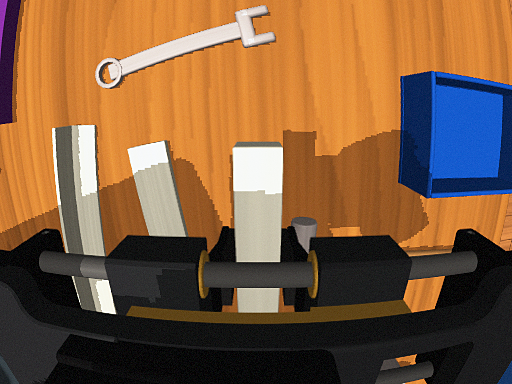

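```bash
cat >> h.py <<'E'
def wproj(c,P):
    "P in tool coords"
    T=np.array(c['T_tool_cam']); v=T[:3,:3].T@(np.array(P)-T[:3,3]); th=np.arctan2(np.hypot(v[0],v[1]),v[2]); K=c['K']; s=K[0,0]*th/np.hypot(v[0],v[1])
    return K[1,2]+s*v[1],K[0,2]+s*v[0]
E
python3 - <<'E'
from rig import robot
from h import *
w=robot.camera('wrist')
a=cv2.resize(w['img'][130:180,215:305],None,fx=6,fy=6); cv2.imwrite('pics/l2.png',a[:,:,::-1])
for droop in (0,.05,.1,.15):
  for up in (.0094,-.0156):
    # bar level frame: tool -x is backward, up is -y; nose-down droop lifts tail
    P0=np.array([-.0615,-up,0]); c,s=np.cos(droop),np.sin(droop); piv=np.array([0,-.0,0])
    x,y=P0[0],P0[1]; P=[c*x-s*y*0 - s*(-y)*(-1)*0, y+s*x, 0]
    print(droop,up,np.round([wproj(w,[P[0],P[1],z]) for z in(-.0125,.0125)],1).tolist())
E
```

```text
0 0.0094 [[144.5, 235.1], [144.6, 286.6]]
0 -0.0156 [[139.7, 238.4], [139.7, 282.4]]
0.05 0.0094 [[145.4, 234.7], [145.4, 287.2]]
0.05 -0.0156 [[140.3, 238.1], [140.3, 282.8]]
0.1 0.0094 [[146.7, 234.2], [146.7, 287.8]]
0.1 -0.0156 [[141.3, 237.7], [141.3, 283.3]]
0.15 0.0094 [[148.3, 233.7], [148.3, 288.4]]
0.15 -0.0156 [[142.5, 237.3], [142.6, 283.8]]
```

View pics/l2.png

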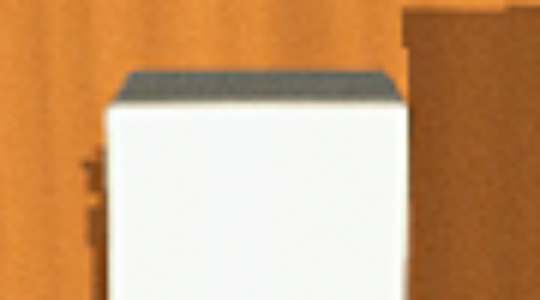

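```bash
python3 - <<'E'
from rig import robot
from h import *
import pickle
c,s=pickle.load(open('p.pkl','rb'))
th=-.1285; R=Rn.from_euler('z',th).as_matrix()
im=cv2.resize(c['img'][100:180,300:420],None,fx=6,fy=6,interpolation=cv2.INTER_CUBIC)
im2=cv2.resize(s['img'][90:200,140:240],None,fx=6,fy=6,interpolation=cv2.INTER_CUBIC)[:600]
for cam,I,(r0,c0) in((c,im,(100,300)),(s,im2,(90,140))):
    for X in [(.0145,.002,.066),(-.0145,.002,.066),(.0145,.02,.066),(-.0145,.02,.066),(.021,.039,.066),(-.021,.039,.066),(.06,.214,.05),(-.06,.214,.05),(.06,.0,.05),(-.06,.0,.05),(.032,0,.11),(-.032,0,.11)]:
        r,k=proj(cam,R@X+[.613,-.152,0]); cv2.circle(I,(int((k-c0+.5)*6),int((r-r0+.5)*6)),3,(255,0,0),-1)
cv2.imwrite('pics/chk.png',im[:,:,::-1]); cv2.imwrite('pics/chk2.png',im2[:,:,::-1])
o=robot.get_obs(); u=R[:,1]
plan(o['position'],o['tool_rot'],np.array([.613,-.152,0])+.236*u+[0,0,.13],R[:2,0]); print(np.array([.613,-.152,0])+.236*u)
E
```

```text
turn [0.22 4.96 0.1 ] alt [ 1.00e-01 -1.75e+02 -3.00e-01]
shift before turn [ 0.277  -0.0063  0.0384] after [ 0.2727 -0.0065  0.0623]
[0.64324261 0.08205423 0.        ]
```

View pics/chk.png

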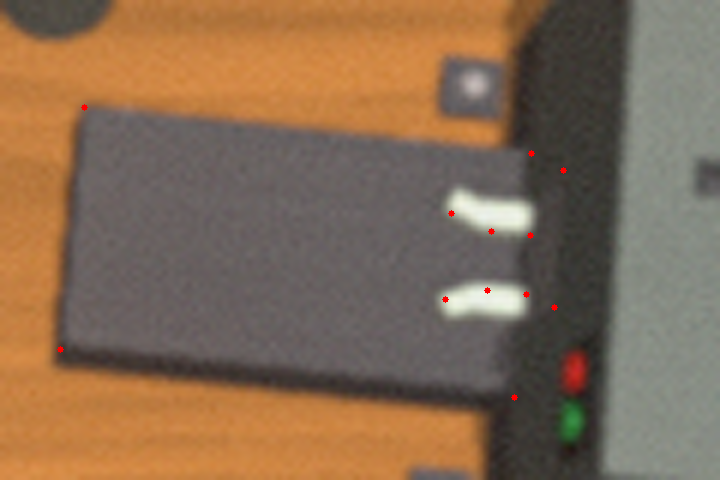

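View pics/chk2.png

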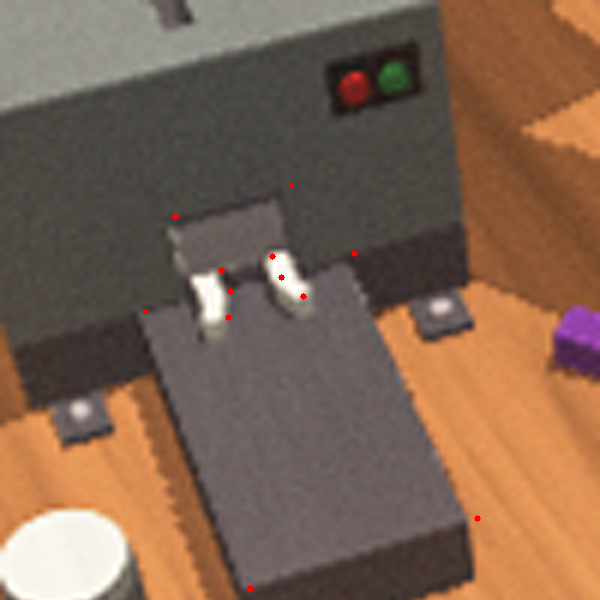

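```bash
python3 -m crank '[[[0,0,0,0.05,0,0.008,0],[0,0,0,0.055,0,0.008,0],[0,0,0,0.055,0,0.008,0],[0,0,0,0.055,0,0.008,0],[0,0,0,0.05,0,0.008,0]]]'
python3 -m crank '[[[0,2.5,0,0.005,0,0,0],[0,2.5,0,0.005,0,0,0],[0,0,0,0,0,0,0],[0,0,0,0,0,0,0],[0,0,0,0,0,0,0]]]'
python3 - <<'E'
from rig import robot
from h import *
th=-.1285; R=Rn.from_euler('z',th).as_matrix(); u=R[:,1]
o=robot.get_obs()
plan(o['position'],o['tool_rot'],np.array([.6145,-.151,0])+.236*u+[0,0,.0656],R[:2,0]); print(o['time'],o['ft_force'],R.T@(o['position']-[.6145,-.151,0]))
for n in('scene','top'):
    w=robot.camera(n); im=w['img']
    im=cv2.resize(im[90:270,120:320],None,fx=3.3,fy=3.3) if n=='scene' else cv2.resize(im[80:220,250:450],None,fx=3.8,fy=3.8)
    cv2.imwrite(f'pics/h_{n}.png',im[:,:,::-1])
E
```

```text
time: 7.9
position: [0.6453, 0.0926, 0.1231]
tool_rot: [-0.49, 0.512, -0.509, 0.488]
ft_force: [1.4, 0.0, -4.3]
grip_width: 0.0242
time: 8.52
position: [0.6462, 0.0857, 0.1256]
tool_rot: [-0.467, 0.531, -0.531, 0.467]
ft_force: [0.0, 0.1, -5.4]
grip_width: 0.0245
turn [-0.    0.07 -0.01] alt [  -0.  -179.9    0. ]
shift before turn [ 0.0028  0.06   -0.0011] after [ 0.0028  0.06   -0.0011]
8.525 [ 0.01280502  0.08950788 -5.43127541] [0.00107164 0.23883112 0.12556069]
```

View pics/h_scene.png

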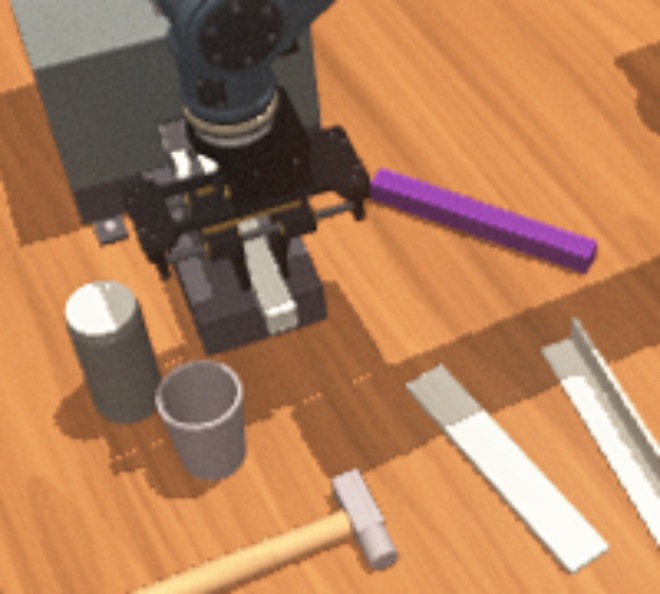

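View pics/h_top.png

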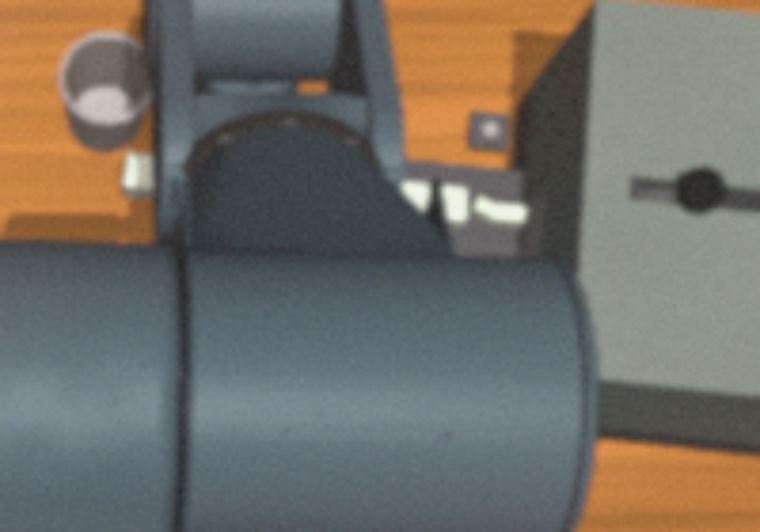

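```bash
python3 -m crank '[[[0,0,0,0.003,0.015,-0.001,0],[0,0,0,0,0.02,0,0],[0,0,0,0,0.015,0,0],[0,0,0,0,0.005,0,0],[0,0,0,0,0,0,0]]]'
python3 - <<'E'
from rig import robot
from h import *
th=-.1285; R=Rn.from_euler('z',th).as_matrix(); u=R[:,1]
o=robot.get_obs()
print(o['time'],o['ft_force'],o['moment'],R.T@(o['position']-[.6145,-.151,0]))
for n in('scene','top'):
    w=robot.camera(n); im=w['img']
    im=cv2.resize(im[90:210,130:260],None,fx=4.5,fy=4.5) if n=='scene' else cv2.resize(im[100:170,330:420],None,fx=8,fy=8)
    cv2.imwrite(f'pics/i_{n}.png',im[:,:,::-1])
E
```

```text
time: 9.25
position: [0.6448, 0.0817, 0.07]
tool_rot: [-0.467, 0.531, -0.531, 0.467]
ft_force: [-0.4, 0.3, -4.6]
grip_width: 0.0244
9.25 [-0.37106813  0.31962222 -4.6097661 ] [ 0.26736376 -0.14688755  0.03173335] [0.00024877 0.23468363 0.07003248]
```

View pics/i_scene.png

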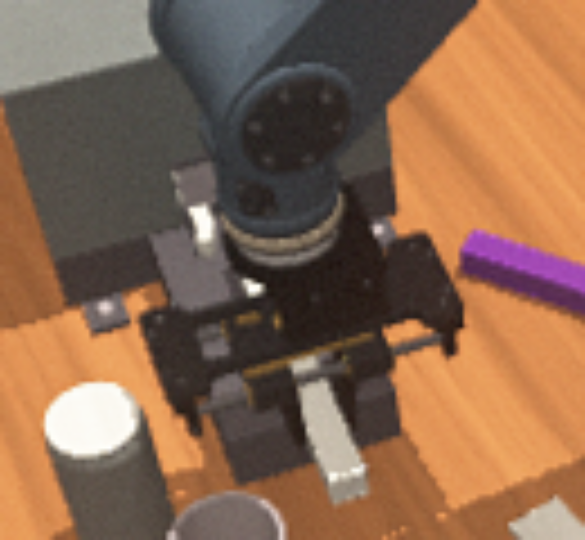

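View pics/i_top.png

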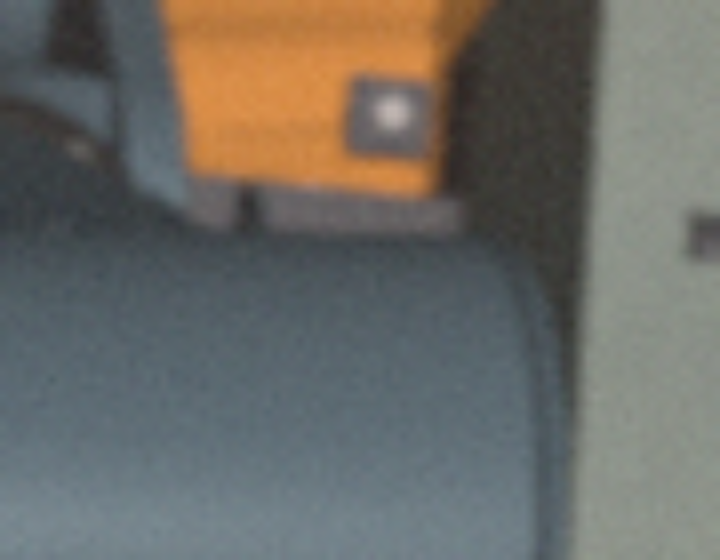

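```bash
python3 - <<'E'
from h import *
import pickle
c,s=pickle.load(open('p.pkl','rb'))
R=Rn.from_euler('z',-.1285).as_matrix()
im=cv2.imread('pics/h_top.png')[150:260,360:560]; cv2.imwrite('pics/h3.png',cv2.resize(im,None,fx=4,fy=4))
for px in ((469,203),(445,203),(469,184),(469,223)):
    X=ray(c,(80+(px[1]+.5)/3.8-.5,250+(px[0]+.5)/3.8-.5),.135); print(px,X,R.T@(X-[.6145,-.151,0]))
E
```

```text
(469, 203) [ 0.62395191 -0.09365665  0.135     ] [0.00202562 0.0580818  0.135     ]
(445, 203) [ 0.62428832 -0.07694653  0.135     ] [0.00021792 0.07469726 0.135     ]
(469, 184) [ 0.63774203 -0.0944411   0.135     ] [0.01580257 0.05907098 0.135     ]
(469, 223) [ 0.60949285 -0.09283415  0.135     ] [-0.01241963  0.05704463  0.135     ]
```

View pics/h3.png

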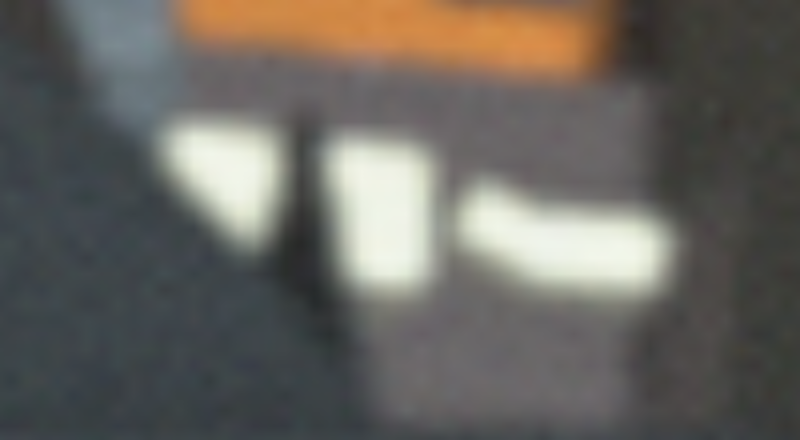

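```bash
python3 -m crank '[[[0,0,0,0,0.002,0,0],[0,0,0,0,0.001,0,0],[0,0,0,0,0.001,0,0],[0,0,0,0,0,0,0],[0,0,0,0,0,0,0]]]'
python3 - <<'E'
from rig import robot
o=robot.get_obs();print(o['position'],o['ft_force'],o['moment'])
E
```

```text
time: 9.98
position: [0.645, 0.0818, 0.0666]
tool_rot: [0.467, -0.531, 0.531, -0.467]
ft_force: [-0.4, 0.5, -4.6]
grip_width: 0.0244
[0.64502243 0.08179194 0.06664474] [-0.36575585  0.47094772 -4.57490617] [ 0.24223767 -0.12079103  0.02798049]
```

```bash
python3 -m crank '[[[0,0,0,0,0.001,0,0],[0,0,0,0,0,0,0],[0,0,0,0,0.001,0,0],[0,0,0,0,0,0,0],[0,0,0,0,0,0,0]]]'
python3 - <<'E'
from rig import robot
o=robot.get_obs();print(o['position'],o['ft_force'],o['moment'])
E
```

```text
time: 10.6
position: [0.6451, 0.0818, 0.0655]
tool_rot: [0.467, -0.531, 0.531, -0.467]
ft_force: [-1.6, 0.2, 5.5]
grip_width: 0.0244
[0.64514741 0.08181149 0.06545991] [-1.55034187  0.22162309  5.53977246] [ 0.06180623  0.36447217 -0.08207288]
```

```bash
python3 -m crank '[[[0,0,0,0,-0.0005,0,0],[0,0,0,0,0,0,0],[0,0,0,0.01,0,0,0],[0,0,0,0.01,0,0,0],[0,0,0,0,0,0,0]]]' 20
python3 - <<'E'
from rig import robot
o=robot.get_obs();print(o['position'],o['ft_force'],o['moment'])
E
```

```text
time: 11.22
position: [0.6432, 0.0606, 0.0655]
tool_rot: [0.466, -0.531, 0.532, -0.467]
ft_force: [0.8, 1.4, 5.2]
grip_width: 0.0253
[0.64319568 0.0606134  0.06548438] [0.80033866 1.44345631 5.16130758] [ 0.23862327 -0.07448695  0.00937025]
```

```bash
python3 -m crank '[[[0,0,0,0.005,-0.0005,0,0],[0,0,0,0.005,0,0,0],[0,0,0,0.005,0,0,0],[0,0,0,0.005,0,0,0],[0,0,0,0,0,0,0]]]' 20
python3 - <<'E'
from rig import robot
from h import *
R=Rn.from_euler('z',-.1285).as_matrix()
o=robot.get_obs();print(R.T@(o['position']-[.6145,-.151,0]),R.T@o['ft_force'],o['moment'])
E
```

```text
time: 11.85
position: [0.6396, 0.0411, 0.0655]
tool_rot: [0.467, -0.531, 0.531, -0.466]
ft_force: [-0.5, 1.1, 2.4]
grip_width: 0.0249
[0.00025945 0.19374239 0.06549345] [-0.63342942  1.05687877  2.38007653] [ 0.15585478 -0.11960937  0.01289004]
```

```bash
python3 -m crank '[[[0,0,0,0.005,0,0,0],[0,0,0,0.005,0,0,0],[0,0,0,0.005,0,0,0],[0,0,0,0.005,0,0,0],[0,0,0,0,0,0,0]]]' 20
python3 -m crank '[[[0,0,0,0.005,0,0,0],[0,0,0,0.005,0,0,0],[0,0,0,0.005,0,0,0],[0,0,0,0.005,0,0,0],[0,0,0,0,0,0,0]]]' 20
python3 - <<'E'
from rig import robot
from h import *
R=Rn.from_euler('z',-.1285).as_matrix()
o=robot.get_obs();print(R.T@(o['position']-[.6145,-.151,0]),R.T@o['ft_force'],o['moment'])
E
```

```text
time: 12.48
position: [0.637, 0.0213, 0.0655]
tool_rot: [0.467, -0.531, 0.531, -0.466]
ft_force: [0.2, 1.2, 3.2]
grip_width: 0.0246
time: 13.1
position: [0.6345, 0.0033, 0.0655]
tool_rot: [-0.466, 0.532, -0.531, 0.467]
ft_force: [-0.3, 7.0, 3.6]
grip_width: 0.0247
[9.84256028e-05 1.55596242e-01 6.54996281e-02] [-1.16889299  6.87204099  3.63563235] [ 0.92415685 -0.23025566 -0.00177328]
```

```bash
python3 -m crank '[[[0,0,0,0.005,0,0,0],[0,0,0,0.005,0,0,0],[0,0,0,0.005,0,0,0],[0,0,0,0.003,0,0,0],[0,0,0,0,0,0,0]]]' 20
python3 - <<'E'
from rig import robot
from h import *
R=Rn.from_euler('z',-.1285).as_matrix()
o=robot.get_obs();print(R.T@(o['position']-[.6145,-.151,0]),R.T@o['ft_force'],o['moment'])
n='scene'; w=robot.camera(n); im=cv2.resize(w['img'][90:210,130:260],None,fx=4.5,fy=4.5); cv2.imwrite('pics/j.png',im[:,:,::-1])
n='wrist'; w=robot.camera(n); cv2.imwrite('pics/jw.png',w['img'][:,:,::-1])
E
```

```text
time: 13.72
position: [0.6321, -0.0142, 0.0655]
tool_rot: [-0.466, 0.532, -0.531, 0.467]
ft_force: [0.9, 6.6, 3.5]
grip_width: 0.025
[-2.82314416e-05  1.37948328e-01  6.55103886e-02] [0.08945074 6.63335006 3.49759136] [ 1.0398934  -0.26950229 -0.0135796 ]
```

View pics/j.png

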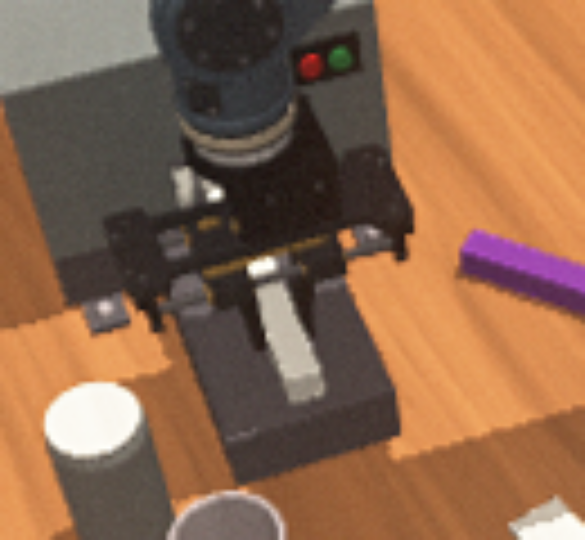

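View pics/jw.png

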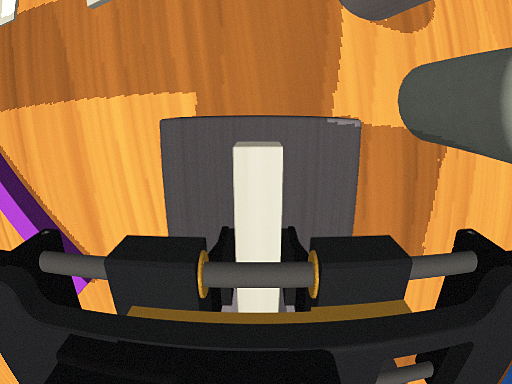

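```bash
python3 -m crank '[[[0,0,0,0.002,-0.0003,0,0],[0,0,0,0.002,0,0,0],[0,0,0,0.002,0,0,0],[0,0,0,0.002,0,0,0],[0,0,0,0,0,0,0]]]' 12
python3 -m crank '[[[0,0,0,0.002,0,0,0],[0,0,0,0.0015,0,0,0],[0,0,0,0.0015,0,0,0],[0,0,0,0.001,0,0,0],[0,0,0,0,0,0,0]]]' 12
python3 - <<'E'
from rig import robot
from h import *
R=Rn.from_euler('z',-.1285).as_matrix()
o=robot.get_obs();print(R.T@(o['position']-[.6145,-.151,0]),R.T@o['ft_force'],o['moment'])
E
```

```text
time: 14.45
position: [0.6308, -0.0224, 0.0655]
tool_rot: [-0.467, 0.532, -0.531, 0.467]
ft_force: [0.9, 5.0, 1.7]
grip_width: 0.0252
time: 15.08
position: [0.6301, -0.0282, 0.0655]
tool_rot: [-0.467, 0.532, -0.531, 0.467]
ft_force: [0.9, 5.3, 1.5]
grip_width: 0.0249
[-0.000308    0.12377185  0.06550369] [0.19582437 5.409052   1.49813687] [ 0.92894482 -0.31668044  0.02243936]
```

```bash
python3 -m crank '[[[0,0,0,0.0015,0,0,0],[0,0,0,0.0015,0,0,0],[0,0,0,0.0015,0,0,0],[0,0,0,0.0015,0,0,0],[0,0,0,0,0,0,0]]]' 12
```

```text
time: 15.7
position: [0.6293, -0.0339, 0.0655]
tool_rot: [-0.466, 0.532, -0.531, 0.467]
ft_force: [0.9, 6.9, 2.3]
grip_width: 0.025
```

```bash
python3 -m crank '[[[0,0,0,0.0015,0,0,0],[0,0,0,0.0015,0,0,0],[0,0,0,0.0015,0,0,0],[0,0,0,0.0015,0,0,0],[0,0,0,0,0,0,0]]]' 12
```

```text
time: 16.32
position: [0.6289, -0.0369, 0.0654]
tool_rot: [-0.465, 0.533, -0.53, 0.468]
ft_force: [3.0, 14.3, 2.2]
grip_width: 0.0251
```

```bash
python3 - <<'E'
from rig import robot
from h import *
R=Rn.from_euler('z',-.1285).as_matrix()
o=robot.get_obs();print(R.T@(o['position']-[.6145,-.151,0]),R.T@o['ft_force'],o['moment'])
t=robot.camera('top')
for z in (.205,.215,.225): 
    X=ray(t,(70+228.5/3.8-.5,300+510.5/3.8-.5),z); print(z,R.T@(X-[.6145,-.151,0]))
w=robot.camera('wrist'); cv2.imwrite('pics/kw.png',np.vstack([cv2.resize(w['img'][105:225,150:370],None,fx=3.4,fy=3.4)])[:,:,::-1])
cv2.imwrite('pics/kt.png',cv2.resize(t['img'][70:205,300:510],None,fx=3.8,fy=3.8,interpolation=cv2.INTER_CUBIC)[:,:,::-1])
E
```

```text
[-0.00034485  0.11496098  0.0654402 ] [ 1.14227442 14.60059963  2.16597175] [ 2.45375287 -0.65144125  0.04449229]
0.205 [ 0.00371079 -0.075956    0.205     ]
0.215 [ 1.26893244e-04 -7.23862395e-02  2.15000000e-01]
0.225 [-0.00345701 -0.06881648  0.225     ]
```

View pics/kw.png

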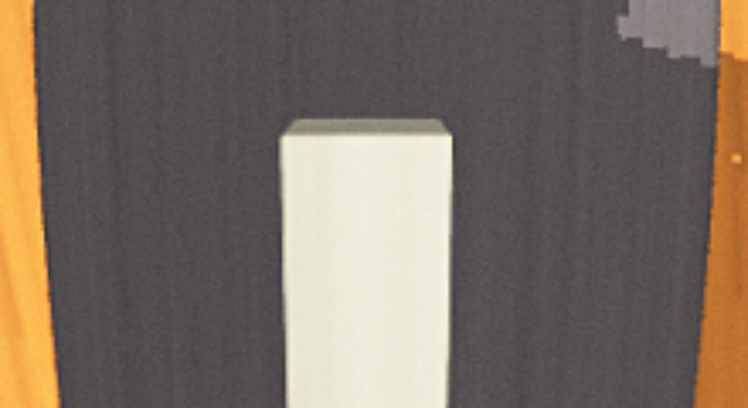

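View pics/kt.png

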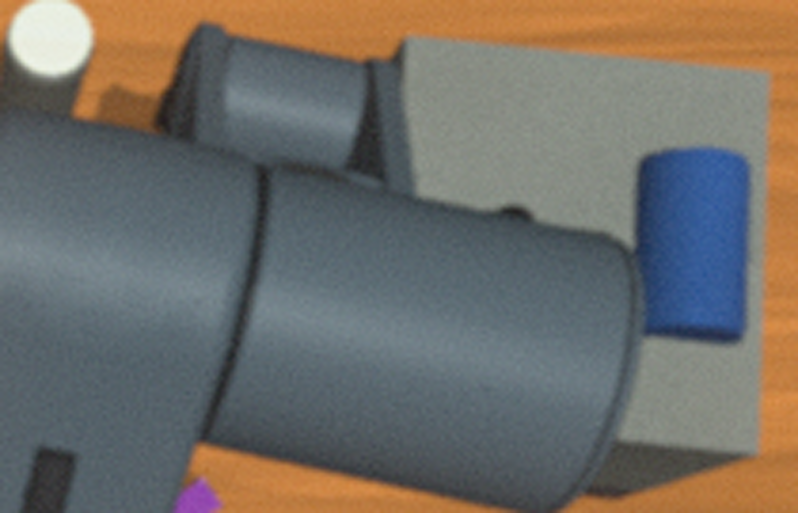

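```bash
python3 -m crank '[[[0,0,0,0,0,0,0],[0,0,0,0,0,0,60],[0,0,0,0,0,0,60],[0,0,0,0,0,0,60],[0,0,0,0,0,0,60]]]'
python3 - <<'E'
from rig import robot
from h import *
o=robot.get_obs();print(o['position'],o['ft_force'],o['grip_width'])
w=robot.camera('wrist'); cv2.imwrite('pics/m.png',cv2.resize(w['img'][105:225,150:370],None,fx=3.4,fy=3.4)[:,:,::-1])
E
```

```text
time: 17.05
position: [0.6288, -0.0418, 0.0657]
tool_rot: [-0.467, 0.531, -0.531, 0.466]
ft_force: [-0.1, -0.2, -0.9]
grip_width: 0.0504
[ 0.6288189  -0.04181642  0.0657205 ] [-0.06640273 -0.22258258 -0.9499764 ] 0.05044224061398644
```

View pics/m.png

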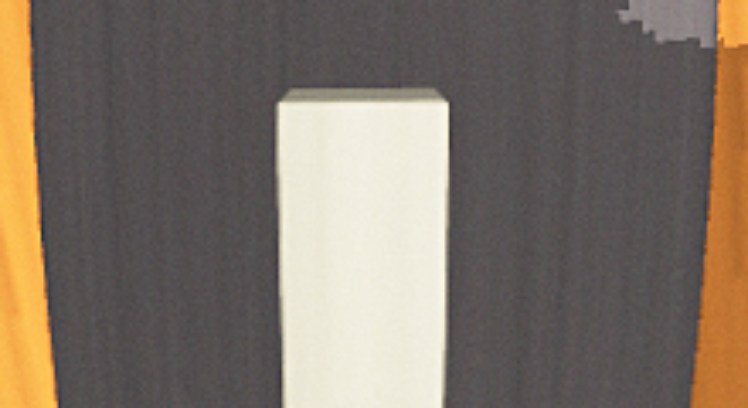

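```bash
python3 - <<'E'
from rig import robot
from h import *
R=Rn.from_euler('z',-.1285).as_matrix()
w=robot.camera('wrist')
q=[-.4665,.5315,-.531,.4665]
for nm,p,r in (('before',[.6289,-.0369,.0654],105+133.5/3.4),('after',[.6288,-.0418,.0657],105+101.5/3.4)):
    print(nm,[np.round(R.T@(wray(w,np.array(p),q,(r-.5,k),.075)-[.6145,-.151,0]),4) for k in (232.5,257.5,282)])
g=w['img'].astype(int).sum(2)[:,258]; print(g[128:145])
E
```

```text
before [array([-0.0141,  0.1768,  0.075 ]), array([-0.002 ,  0.1767,  0.075 ]), array([0.0099, 0.1767, 0.075 ])]
after [array([-0.0135,  0.1765,  0.075 ]), array([-0.0014,  0.1764,  0.075 ]), array([0.0104, 0.1765, 0.075 ])]
[235 241 227 417 398 414 401 705 718 703 703 704 703 700 708 702 698]
```

```bash
python3 -m crank '[[[0,0,0,0,-0.01,0,60],[0,0,0,0,-0.03,0,60],[0,0,0,0,-0.04,0,60],[0,0,0,-0.03,-0.05,0,60],[0,0,0,-0.05,-0.03,0,60]]]'
python3 -m crank '[[[0,0,0,-0.05,-0.03,0,60],[0,0,0,-0.06,0,0,60],[0,0,0,-0.06,0,0,60],[0,0,0,-0.06,0,0,60],[0,0,0,0,0,0,60]]]'
python3 - <<'E'
from rig import robot
from h import *
o=robot.get_obs();print(o['position'],o['ft_force'],o['grip_width'],o['time'])
R=Rn.from_euler('z',-.1285).as_matrix()
t=robot.camera('top'); s=robot.camera('scene')
cv2.imwrite('pics/n_t.png',t['img'][:,:,::-1]);cv2.imwrite('pics/n_s.png',cv2.resize(s['img'][20:300,90:360],None,fx=2.1,fy=2.1)[:,:,::-1])
cv2.imwrite('pics/n_tc.png',cv2.resize(t['img'][100:180,300:420],None,fx=6,fy=6,interpolation=cv2.INTER_CUBIC)[:,:,::-1])
E
```

```text
time: 17.77
position: [0.6407, 0.0373, 0.2297]
tool_rot: [0.465, -0.53, 0.533, -0.467]
ft_force: [1.0, 0.6, 0.6]
grip_width: 0.0521
time: 18.4
position: [0.6682, 0.2713, 0.2563]
tool_rot: [-0.468, 0.53, -0.53, 0.469]
ft_force: [0.0, -0.4, -1.0]
grip_width: 0.0521
[0.6681583  0.2712709  0.25628734] [ 0.01388681 -0.4033878  -0.97695869] 0.05209232736032712 18.4
```

View pics/n_t.png

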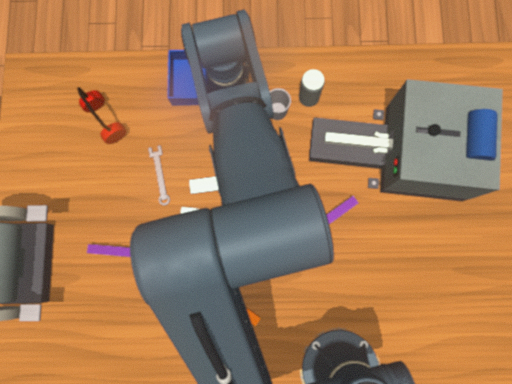

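View pics/n_s.png

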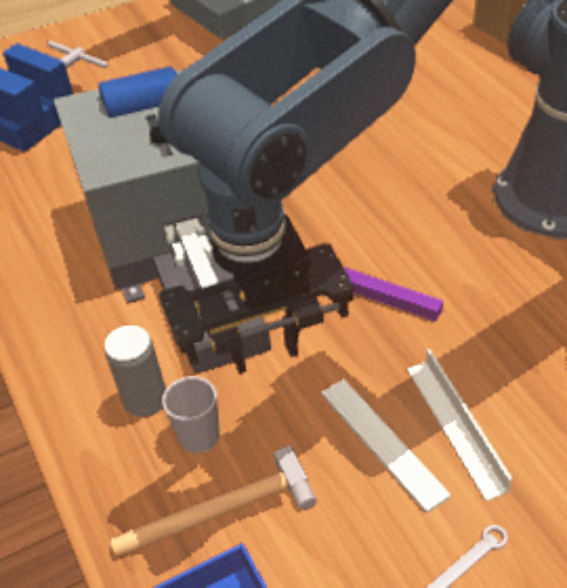

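View pics/n_tc.png

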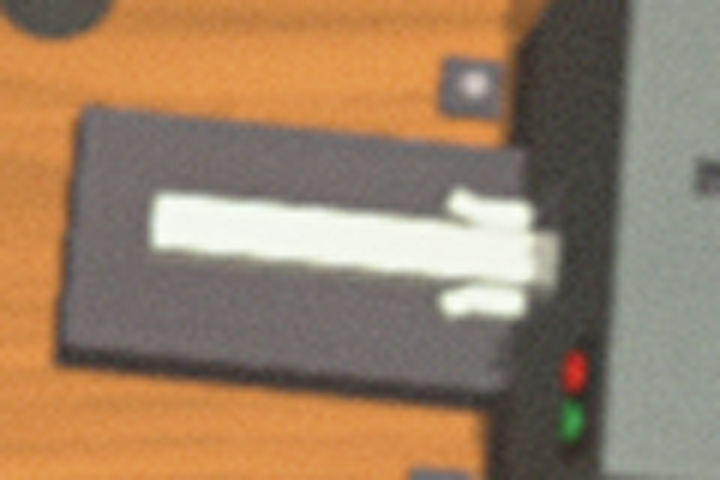

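```bash
python3 - <<'E'
from rig import robot
from h import *
R=Rn.from_euler('z',-.1285).as_matrix(); t=robot.camera('top')
f=lambda x,y:np.round(R.T@(ray(t,(100+(y+.5)/6-.5,300+(x+.5)/6-.5),.075)-[.6145,-.151,0]),4)
print('tail',f(152,194),f(149,248),'front',f(440,215),f(440,273))
print(f(151,221),f(440,244))
E
```

```text
tail [0.0109 0.1791 0.075 ] [-0.0153  0.1781  0.075 ] front [0.0152 0.045  0.075 ] [-0.0126  0.043   0.075 ]
[-0.0022  0.1784  0.075 ] [0.0013 0.044  0.075 ]
```

```bash
python3 - <<'E'
from rig import robot
print(robot.hand_in(), robot.get_obs()['time'])
E
```

```text
the job is handed in; nothing more can be done
the job is handed in; nothing more can be done
```

The square bar is lying on the feed bed, pushed up against what I take to be the solid stop. I let go, backed the gripper clear and handed in at about 18.5 s.

**Feeding:** I gripped the bar about 60 mm behind its middle and set it on the bed. It went through the cheeks and past the flap at 5 to 7 N. At about 64 mm behind the mouth the force rose sharply to about 14.5 N, roughly 5 N of that sliding friction. I stopped pushing there and opened the jaws.

**Last checks:**
- **Home position:** The tail measured 176 to 178 mm in front of the mouth in the wrist and top views, and it did not move when the jaws opened. That puts the nose 62 to 64 mm in. The knob on the roof puts the stop face at about 62 mm, depending on the knob's height, which I don't know exactly.
- **Alignment:** In the top view the bar is centred to about 1 to 2 mm. It is in line to about 0.03 rad at most, within the 0.06 limit but not perfectly straight.
- **Other things:** By eye, nothing else on the bench has moved. I did not measure this, and the arm hid the flat bar, angle and hammer partly in the last top view.

**Not confirmed:** The state shows neither the plunger's nor the flap's value. That the bar is home rests on the force rise and the position agreement. I also could not see the flap resting on the bar. During the final push the bar slid back about 2 mm in the lightened 12 N grip, before the position checks above.

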